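Face up the packs in a tray and hold it square in the labelling corner

ROBOT

A 6-joint arm with a two-finger parallel gripper is mounted at the origin on the work surface. World frame = base frame: x ahead of the robot, y to its left, z up, the work surface at z = 0. Lengths are in m, angles in rad, forces in N, time in s.
With the tool pointing down it reaches from about 0.25 to 0.725 m from the base axis. Payload 4 kg.
Tool frame: the origin (TCP) lies at the very end of the fingers, on their centre line; the grasp point (between the pads) lies 19 mm behind it; z points along the fingers, y is the direction in which the jaws open and shut (so a half turn about z gives the same grasp; the last joint's range is limited). The gripper opens to 85 mm and grips with 20 to 120 N. Pads are 22 mm wide; open, the fingers measure 114 mm over their backs; the gripper's body (76 mm by 85 mm) begins 54 mm behind the grasp point. The pads swing forward as they close: fully open they stand 13 mm farther back than shut.
Start: joints at [1.286, 0.241, 0.005, 1.335, 0, 1.571], TCP at [0.14, 0.48, 0.231] pointing down, gripper open.
Joint ranges: [-2.72, 2.72], [-1.05, 1.87], [-1.09, 1.28], [-1.99, 2.15], [-1.42, 1.44], [-3.14, 3.14]. Speed limits (rad/s): [2.79, 2.79, 3.14, 3.14, 3.14, 3.14].

INTERFACE

Orientations are given as a unit quaternion [w, x, y, z].
In Python, from rig import bot gives the robot as it stands. The module is installed in compiled form; this text tells all that it offers.
- The arm moves only by the tool drive_tool, never from a script. Its argument "rows" is a list that holds one entry, the list of rows, each a list of 6 numbers: the shift along the tool's x, y, z in m, then the turn, a rotation vector about the tool's x, y, z in rad. A call has 1 to 12 rows; each row shifts and turns the commanded pose from where the row before left it, along the tool's axes as they then stand; what a row does not reach is not made up. A row lasts 1/8 s, in which the tool goes at most 62.5 mm and 10.7 degrees, less where a joint would pass 70% of its speed; a pose out of reach is approached as far as the arm can. A call is refused whole if a number of a shift passes 0.0625 or a number of a turn 0.188, either way. A call with a gripper value outside its range is refused whole. "claw" is the finger opening in m, from 0 to 0.0854, set as the call begins (left out, the last holds). The fingers move at their own pace and stop on an object; "squeeze" is the grip in N (left out, the last holds). Time passes only in rows, so rows that do not move let the fingers close. It gives the time, the measured TCP pose, the force and the opening at its end, in the units of the state.
- bot.observe(): the state, without advancing time (a new reading comes with each control period).
- bot.snapshot(name): name is "side" or "top"; returns a dict with "img" (384x512x3 uint8, red, green, blue), "fovy" (degrees; the focal length in pixels is half the picture's height over the tangent of half this angle, whatever the lens; pixels are square), "cx", "cy" (the principal point, pixels), "position" and "rotation" of the camera in the world. Camera axes: x right, y up, looking along -z (the intrinsics and any distortion apply to the point x, -y, -z); pixel columns grow to the right and rows downward; lengths in m; the calibration is good to about 2 mm. A picture is of the moment at which its call begins. There is no depth.
- bot.job_done(): hands the job in, once; it reports no verdict.
The state is a dict: "t": time; "joint_pos": joint angles; "dq": joint speeds; "effort": joint torques, N m; "ee_pos": TCP position; "tcp_rot": TCP orientation; "ft_force": force on the tool from outside, world axes, zero at the start; "wrist_torque": the same for the moment, N m; "finger_gap": finger opening in m.
Only numpy, scipy, OpenCV 4.12 (cv2) and the standard library are available. Lean on these libraries where they do the work, as an engineer would, in place of code of your own. Each camera call takes 0.05 s, during which the arm holds its last target.

TASK

Pick up the open cardboard tray and, in the air, tip it about 35 degrees low end down so that both packs inside slide up against its low front lip; then bring it level again before setting it down. Set it flat on the metal plate with the lip end towards the short fence, press it firmly but not roughly into the corner so that it touches both fences at once and sits square, and finish while still gripping it and pressing it there: do not let go. Leave the tape roll, the glue bottle and the closed carton where they are.

Things in the scene. Friction and masses are not known exactly. Their poses are not given: they have to be found in the camera images.
- tray: Open rigid brown cardboard tray, 136 mm long (x), 62 wide (y), walls and floor 3 mm. Long sides and back end (+x) are 65 mm high; the front end (-x) is only a 22 mm lip. Origin: centre of underside, z up. Starts on the table, lip end roughly towards the robot. Grip across the width, mid-length, fingertips at least 24 mm above its underside so they pass over the fences.
- lip (a point): Top middle of the outer face of the tray's low front lip (68 mm towards -x from the tray's origin, 22 mm up).
- pack_a: Flat film-wrapped green pack, 44 (x) by 50 (y) by 30 mm high, about 70 g, loose in the tray, the one nearer the lip, starting near mid-length. Origin: centre of underside, axes as the tray's. Slides when the tray is tipped more than about 17 degrees. Against the lip its origin is at x = -43 mm in the tray's frame.
- pack_b: Second pack, the same, starting near the tray's back end wall. When it lies against pack_a, which lies against the lip, its origin is at x = +1 mm in the tray's frame.
- jig: Squaring corner fixed to the table: smooth aluminium plate 240 mm (x) by 160 mm (y), 5 mm thick, with two low polished steel fences on it (board slides on them with friction about 0.3). Origin: centre of the plate's underside; its z is up.
- corner (a point): Point on the plate's top where the inner faces of the two fences meet (axes as the jig's). The open space lies towards +x and -y of it. A tray seated in the corner has its axes parallel to these and its origin at x = +68, y = -31, z = 0 mm in this frame. Press towards -x (short fence) and +y (long fence).
- fence_short: Short steel fence bar along the jig's y at the robot's end of the plate, 112 mm long, 10 mm thick, standing 18 mm above the plate; the tray's lip end goes against its +x face. Origin: centre of its underside.
- fence_long: Long steel fence bar along the jig's x at its +y edge, 200 mm long, 10 mm thick, 18 mm above the plate; a long side of the tray goes against its -y face. Origin: centre of its underside.
- tape_roll: Bystander: roll of clear tape lying flat, 96 mm across, 48 mm high. Origin: centre of the underside.
- glue: Bystander: white glue bottle standing, 44 mm across, 110 mm high. Origin: centre of the underside.
- carton: Bystander: closed green carton, 90 x 130 mm, 70 mm high. Origin: centre of the underside.

How it is judged:
On the way, in this order (a step that is already met when the one before it is completed fails the run):
1. the tray is gripped and lifted clear of the table (height (world z) of tray above 0.03 m and contact force between the fingers and tray above 1 N), for 0.1 s.
2. held in the air and tipped to 35 degrees, give or take 10, with both packs against the lip (angle between tray's own z axis and vertical between 0.436 and 0.785 rad and height (world z) of lip above 0.03 m and contact force between the fingers and tray above 1 N and x of pack_a in the frame of tray below -0.036 m and x of pack_b in the frame of tray below 0.01 m), for 0.2 s.
3. level again (within 6 degrees) while still in the air (angle between tray's own z axis and vertical below 0.105 rad and height (world z) of tray above 0.015 m and contact force between the fingers and tray above 1 N), for 0.1 s.
At the end, for the whole second after the job is handed in: Tray flat on the plate, lip end at the short fence, within 4 mm of fully seated and 3 degrees of square and level, pressing each fence with over 1.5 N, gripped (over 3 N) and at rest; both packs flat on its floor, within about 7 (front) and 9 mm (rear) of their places at the lip (contact force between tray and fence_short above 1.5 N and contact force between tray and fence_long above 1.5 N and contact force between the fingers and tray above 3 N and x of tray in the frame of corner between 0.064 and 0.072 m and y of tray in the frame of corner between -0.035 and -0.027 m and z of tray in the frame of corner below 0.004 m and x of lip in the frame of corner below 0.01 m and angle between the x axis of tray and the x axis of jig, either way round below 0.05 rad and angle between tray's own z axis and vertical below 0.05 rad and x of pack_a in the frame of tray below -0.036 m and x of pack_b in the frame of tray below 0.01 m and z of each of pack_a, pack_b in the frame of tray below 0.01 m and linear speed of tray below 0.02 m/s); the arm keeps its last pose, push and grip.
It fails at once if the tape roll, glue bottle or carton is moved more than 20 mm (distance of any of tape_roll, glue, carton from where it was at the start of the episode above 0.02 m).
It fails at once if the tray is rammed or pressed roughly against a fence (over 60 N) (contact force between tray and fence_short above 60 N or contact force between tray and fence_long above 60 N).
It also fails if it takes over 72 s, if anything falls off the work surface, if the arm or the gripper's body presses on something with over 40 N, if the wrist force passes 120 N, or if a joint passes its speed limit or range.

## Working session

There is one attempt and no reset: what is moved stays moved. The work goes in short steps, Python scripts to look and compute and a tool call to move; the robot and the scene stay as the last step left them, time stands still between calls to the robot, and variables do not carry over. Pictures are saved under pics/ and viewed, and the job is handed in when it is done.

Besides the shell and the picture viewer there is one more tool, called as name([rows], argument=value, ...), one row to a line, values as JSON. drive_tool: Moves the arm, as the interface text tells. Its arguments: {"type":"object","properties":{"rows":{"type":"array","items":{"type":"array","items":{"type":"array","items":{"type":"number"}}}},"claw":{"type":"number"},"squeeze":{"type":"number"}},"required":["rows"]}

```bash
mkdir -p pics; ls
python3 - <<'E'
from rig import bot
import cv2,numpy as np,json,pickle
s=bot.observe();print({k:np.round(v,3).tolist() for k,v in s.items()})
for n in("side","top"):
    d=bot.snapshot(n);pickle.dump(d,open(f"pics/{n}0.pkl","wb"))
    cv2.imwrite(f"pics/{n}0.png",d["img"][:,:,::-1]);print({k:(np.round(v,4).tolist() if not isinstance(v,(str,dict)) else v) for k,v in d.items() if k!="img"})
E
```

```text
pics
{'t': 0.0, 'joint_pos': [1.286, 0.241, 0.004, 1.335, -0.0, 1.571], 'dq': [-0.0, 0.0, 0.0, -0.0, 0.002, 0.001], 'effort': [-0.001, -37.232, 25.241, 0.017, -0.0, 0.0], 'ee_pos': [0.14, 0.479, 0.23], 'tcp_rot': [-0.0, 0.142, 0.99, -0.001], 'ft_force': [0.569, 0.209, 0.706], 'wrist_torque': [-0.033, -0.02, 0.022], 'finger_gap': 0.085}
{'fovy': 45.4954, 'cx': 258.3676, 'cy': 188.93, 'position': [0.3087, 0.7692, 0.5837], 'rotation': [-0.1306, -0.0752, 0.4681, 0.8707]}
{'fovy': 56.0864, 'cx': 257.1679, 'cy': 197.5452, 'position': [0.441, 0.0248, 0.7204], 'rotation': [0.7072, 0.0594, -0.0551, -0.7023]}
```

View pics/side0.png

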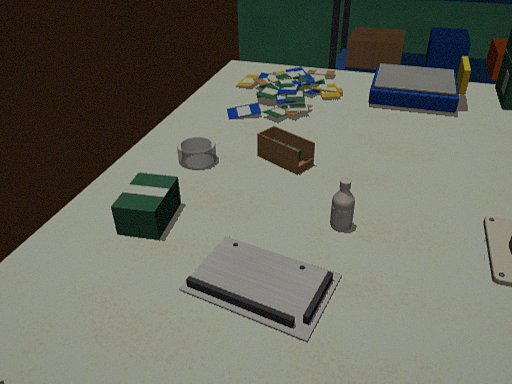

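View pics/top0.png

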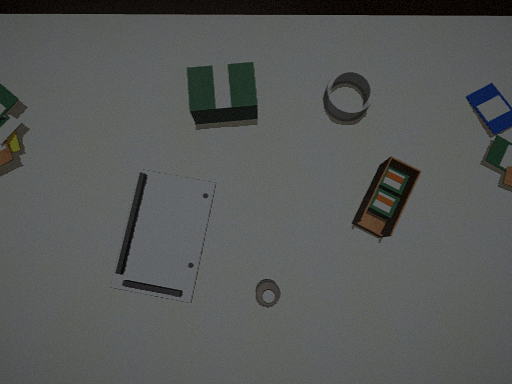

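The top view has +x up and -y to the right. The tray is at about (387,198) and the jig at about (163,235). I'll enlarge both to get their corners.

```bash
cat > h.py <<'E'
import numpy as np,pickle,cv2
from scipy.spatial.transform import Rotation as R
def rot(q): q=np.asarray(q,float); return R.from_quat(np.r_[q[1:],q[0]]) if q.size==4 else R.from_matrix(q)
def ray(d,u,v):
    f=d["img"].shape[0]/2/np.tan(np.radians(d["fovy"])/2)
    w=rot(d["rotation"]).apply([(u-d["cx"])/f,-(v-d["cy"])/f,-1.]); return np.array(d["position"]),w
def onz(d,u,v,z):
    p,w=ray(d,u,v); return p+w*(z-p[2])/w[2]
def proj(d,P):
    f=d["img"].shape[0]/2/np.tan(np.radians(d["fovy"])/2)
    c=rot(d["rotation"]).inv().apply(np.asarray(P)-d["position"]); return np.c_[d["cx"]-f*c[...,0]/c[...,2],d["cy"]+f*c[...,1]/c[...,2]] if c.ndim>1 else np.array([d["cx"]-f*c[0]/c[2],d["cy"]+f*c[1]/c[2]])
def crop(d,x0,y0,x1,y1,k,fn,gain=2.):
    im=cv2.resize(d["img"][y0:y1,x0:x1,::-1],None,fx=k,fy=k,interpolation=cv2.INTER_CUBIC)
    cv2.imwrite(fn,np.clip(im*gain,0,255).astype(np.uint8))
E
python3 - <<'E'
from h import *
d=pickle.load(open("pics/top0.pkl","rb"));s=pickle.load(open("pics/side0.pkl","rb"))
crop(d,340,145,440,245,6,"pics/t1.png");crop(d,100,160,230,310,4,"pics/t2.png",1.5)
crop(s,245,120,325,180,8,"pics/s1.png",2)
crop(s,175,230,350,335,4,"pics/s2.png",1.5)
E
```

```text
(no output)
```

View pics/t1.png

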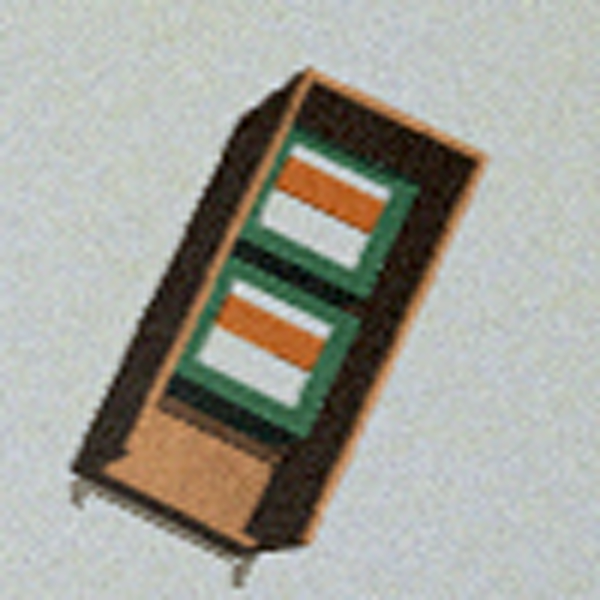

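View pics/t2.png

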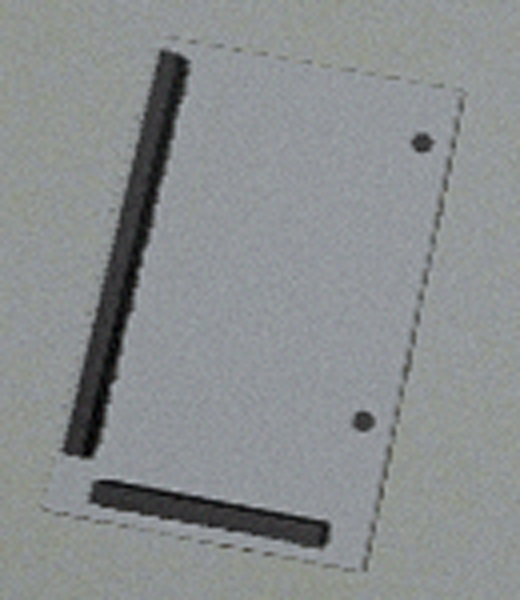

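View pics/s1.png

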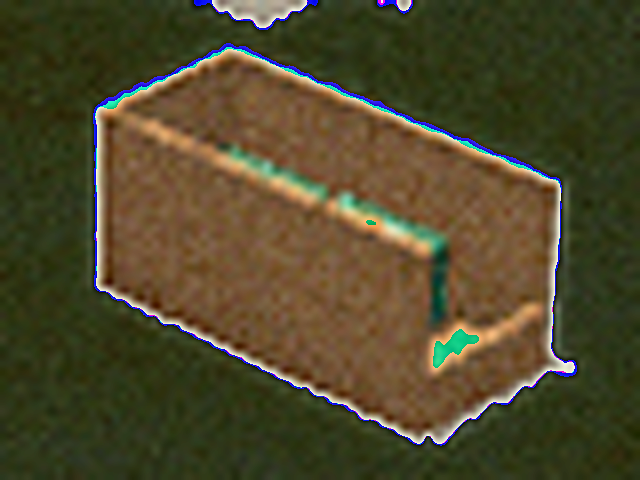

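View pics/s2.png

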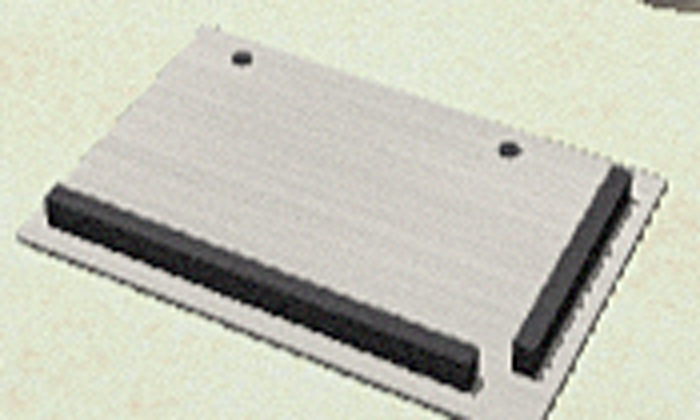

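Run:
```python
from h import *
np.set_printoptions(precision=4,suppress=True)
d=pickle.load(open("pics/top0.pkl","rb"));s=pickle.load(open("pics/side0.pkl","rb"))
def P(d,c,x0,y0,k,z): return np.array([onz(d,x0+(a+.5)/k-.5,y0+(b+.5)/k-.5,z) for a,b in c])
t=P(d,[(308,68),(488,155),(308,545),(128,458)],340,145,6,.065)
print("tray rim top-view BL BR FR FL\n",t)
print([np.linalg.norm(t[i]-t[(i+1)%4]) for i in range(4)],t.mean(0))
ts=P(s,[(98,108),(232,48),(558,184),(435,255)],245,120,8,.065); print("side rim BL,BR,FR,FL?\n",ts,ts.mean(0))
j=P(d,[(165,37),(465,92),(367,571),(42,508)],100,160,4,.005)
print("plate\n",j,[np.linalg.norm(j[i]-j[(i+1)%4]) for i in range(4)],j.mean(0))
js=P(s,[(207,27),(668,182),(17,238)],175,230,4,.005); print("plate side",js)
f=lambda a,b:np.degrees(np.arctan2(*(a-b)[1::-1]))
print("tray yaw",f(t[0],t[3]),f(t[1],t[2]),f(t[0],t[1])-90,"plate",f(j[0],j[3]),f(j[1],j[2]),f(j[0],j[1])-90)
# fence tops z=.023 and fences edges
fl=P(d,[(162,50),(188,60),(72,455),(95,458)],100,160,4,.023);print("long",fl, f(fl[0],fl[2]),f(fl[1],fl[3]))
fs=P(d,[(95,480),(328,520),(92,502),(325,546)],100,160,4,.023);print("short",fs,f(fs[0],fs[1])-90)
```

```text
tray rim top-view BL BR FR FL
 [[ 0.6289 -0.2209  0.065 ]
 [ 0.6013 -0.2751  0.065 ]
 [ 0.4804 -0.2131  0.065 ]
 [ 0.5063 -0.16    0.065 ]]
[np.float64(0.060840252157582216), np.float64(0.13590506444040015), np.float64(0.059105498271633555), np.float64(0.13685462341465854)] [ 0.5542 -0.2173  0.065 ]
side rim BL,BR,FR,FL?
 [[ 0.6273 -0.2241  0.065 ]
 [ 0.5986 -0.2778  0.065 ]
 [ 0.478  -0.2143  0.065 ]
 [ 0.5036 -0.1602  0.065 ]] [ 0.5519 -0.2191  0.065 ]
plate
 [[0.6158 0.2674 0.005 ]
 [0.5881 0.1135 0.005 ]
 [0.3531 0.1545 0.005 ]
 [0.3813 0.3131 0.005 ]] [np.float64(0.15640669533291252), np.float64(0.2385818181879275), np.float64(0.16112519079664028), np.float64(0.23887972594880957)] [0.4846 0.2121 0.005 ]
plate side [[0.5848 0.1143 0.005 ]
 [0.3495 0.1568 0.005 ]
 [0.6129 0.2721 0.005 ]]
tray yaw -26.42436026167393 -27.155397035574275 -26.92634738016706 plate -11.036248040885933 -9.90417283233491 -10.192194946997631
long [[0.6047 0.2624 0.023 ]
 [0.5997 0.2492 0.023 ]
 [0.4074 0.2934 0.023 ]
 [0.4061 0.2824 0.023 ]] -8.92953245630172 -9.728256775339167
short [[0.3959 0.2817 0.023 ]
 [0.3784 0.1705 0.023 ]
 [0.3858 0.2824 0.023 ]
 [0.3665 0.1714 0.023 ]] -8.968560484127806
```

Run:
```python
from h import *
np.set_printoptions(precision=4,suppress=True)
from scipy.ndimage import map_coordinates
s=pickle.load(open("pics/side0.pkl","rb"));d=pickle.load(open("pics/top0.pkl","rb"))
def edge(D,a,b,x0,y0,k,z):
    g=D["img"].mean(2)
    a=np.array([x0+(a[0]+.5)/k-.5,y0+(a[1]+.5)/k-.5]);b=np.array([x0+(b[0]+.5)/k-.5,y0+(b[1]+.5)/k-.5])
    t=(b-a)/np.linalg.norm(b-a);n=np.array([-t[1],t[0]]);pts=[]
    o=np.arange(-3,3.01,.1)
    for q in np.linspace(.08,.92,40):
        c=a+q*(b-a); L=c+o[:,None]*n
        v=cv2.GaussianBlur(map_coordinates(g,[L[:,1],L[:,0]],order=1)[None],(0,0),4)[0]
        i=np.argmax(abs(np.gradient(v))); pts.append(L[i])
    W=np.array([onz(D,*p,z) for p in pts])[:,:2].astype(np.float32)
    vx,vy,x,y=cv2.fitLine(W,cv2.DIST_HUBER,0,.001,.001).ravel()
    r=(W-[x,y])@[-vy,vx]; print("line",x,y,np.degrees(np.arctan2(vy,vx)),"rms",r.std())
    return np.array([x,y]),np.array([vx,vy])
def inter(A,B):
    k=np.linalg.solve(np.c_[A[1],-B[1]],B[0]-A[0]); return A[0]+k[0]*A[1]
L=edge(s,(65,185),(478,345),175,230,4,.023);S=edge(s,(613,168),(515,345),175,230,4,.023)
print("side corner",inter(L,S))
# top: short inner top edge seen? plus bottoms inner
S2=edge(d,(95,480),(328,520),100,160,4,.023)
S3=edge(d,(95,480),(328,520),100,160,4,.005)
L2=edge(d,(190,60),(98,458),100,160,4,.005);Lo=edge(d,(162,50),(68,455),100,160,4,.023)
print("top corner",inter(L2,S2),inter(L2,S3))
n=np.array([-L2[1][1],L2[1][0]]);print("outer offset",n@(Lo[0]-L2[0]))
```

```text
line 0.5005525 0.2712148 -10.261893 rms 0.0003564139
line 0.3838607 0.2302843 79.82398 rms 0.000233066
side corner [0.3946 0.2904]
line 0.38728717 0.22446206 79.86755 rms 0.0002920515
line 0.3859015 0.22961521 79.86747 rms 0.00029958985
line 0.50304407 0.2718364 -10.243096 rms 0.00040971301
line 0.49207693 0.28341657 -9.980536 rms 0.00032833533
top corner [0.3991 0.2906] [0.3969 0.291 ]
outer offset 0.009445375
```

drive_tool([
  [[-0.015,-0.014,0,0,0,0],[-0.03,-0.028,0,0,0,0],[-0.03,-0.028,0,0,0,0],[-0.03,-0.028,0,0,0,0],[-0.03,-0.028,0,0,0,0],[-0.03,-0.028,0,0,0,0],[-0.03,-0.028,0,0,0,0],[-0.03,-0.028,0,0,0,0],[-0.03,-0.028,0,0,0,0],[-0.03,-0.028,0,0,0,0],[-0.03,-0.028,0,0,0,0],[-0.03,-0.028,0,0,0,0]],
], claw=0.0854, squeeze=60)

```text
t: 1.6
ee_pos: [0.3808, 0.0718, 0.2312]
tcp_rot: [-0.0, 0.142, 0.99, -0.0]
ft_force: [1.2, 0.3, 0.7]
finger_gap: 0.0855
```

```bash
cat >> h.py <<'E'
def toolR(yaw,tip=0):  # tray yaw rad, lip-down tip rad ; tool x=-tray x, y=tray y, z=-tray z
    T=R.from_euler("ZY",[yaw,-tip]); return T*R.from_matrix(np.diag([-1.,1,-1]))
def delta(s,p,yaw,tip=0):
    C=rot(s["tcp_rot"]); D=C.inv()
    return np.round(D.apply(np.array(p)-s["ee_pos"]),4), np.round((D*toolR(yaw,tip)).as_rotvec(),4)
def show(s):
    print({k:np.round(s[k],4).tolist() for k in("t","ee_pos","tcp_rot","ft_force","wrist_torque","finger_gap","joint_pos")})
E
python3 - <<'E'
from h import *
from rig import bot
s=bot.observe();show(s);print(delta(s,[.553,-.218,.2],np.radians(-26.8)))
d=pickle.load(open("pics/top0.pkl","rb"))
for n,u,v,z in(("tape",348,92,.048),("glue",267,292,.11),("carton",222,86,.07)): print(n,onz(d,u,v,z))
E
```

```text
{'t': 1.6, 'ee_pos': [0.3808, 0.0718, 0.2312], 'tcp_rot': [-0.0001, 0.1423, 0.9898, -0.0001], 'ft_force': [1.1659, 0.3353, 0.7435], 'wrist_torque': [0.0124, -0.0124, 0.0109], 'finger_gap': 0.0855, 'joint_pos': [0.1864, 0.0173, -0.2556, 1.2981, -0.0002, 0.472]}
(array([-0.2468, -0.2295,  0.0313]), array([-0.0003, -0.    ,  0.1822]))
tape [ 0.76415215 -0.14923645  0.048     ]
glue [0.38347218 0.0115312  0.11      ]
carton [0.7647333  0.09850303 0.07      ]
```

drive_tool([
  [[-0.031,-0.029,0,0,0,0],[-0.031,-0.029,0,0,0,0],[-0.031,-0.029,0,0,0,0],[-0.031,-0.029,0,0,0,0],[-0.031,-0.029,0,0,0,0],[-0.031,-0.029,0,0,0,0],[-0.031,-0.029,0,0,0,0],[-0.022,-0.019,0,0,0,0],[-0.007,-0.007,0,0,0,0.06],[0,0,0.02,0,0,0.061],[0,0,0.02,0,0,0.061],[0,0,0,0,0,0]],
])

```text
t: 3.1
ee_pos: [0.5505, -0.2151, 0.1894]
tcp_rot: [-0.003, 0.231, 0.973, 0.0]
ft_force: [-0.4, -0.5, 0.3]
finger_gap: 0.085
```

Run:
```python
from h import *
from rig import bot
s=bot.observe();show(s);print(delta(s,[.553,-.218,.028],np.radians(-26.8)))
d=bot.snapshot("top");s_=bot.snapshot("side")
crop(d,310,115,460,265,4,"pics/t3.png");crop(s_,225,60,345,180,5,"pics/s3.png",1.6)
cv2.imwrite("pics/s4.png",s_["img"][:,:,::-1])
```

```text
{'t': 3.1, 'ee_pos': [0.5505, -0.2151, 0.1894], 'tcp_rot': [-0.0025, 0.2313, 0.9729, 0.0002], 'ft_force': [-0.4059, -0.4848, 0.2599], 'wrist_torque': [-0.0073, -0.0206, -0.0321], 'finger_gap': 0.085, 'joint_pos': [-0.3723, 0.4454, 0.1888, 1.3192, -0.0003, 0.0946]}
(array([-0.0043, -0.0014,  0.1613]), array([-0.0007, -0.005 ,  0.0008]))
```

View pics/t3.png

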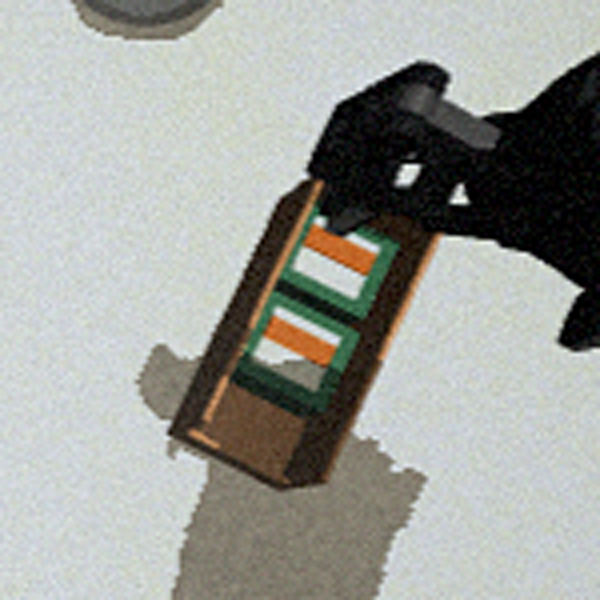

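View pics/s4.png

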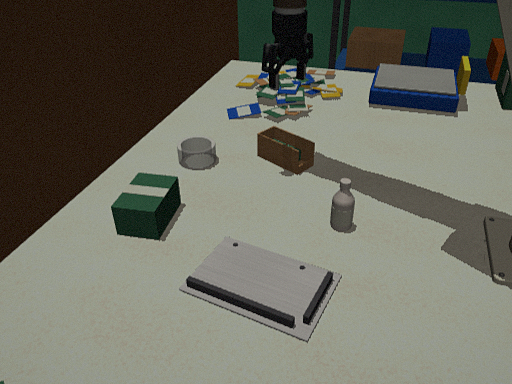

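Run:
```python
from h import *
from rig import bot
s=bot.observe()
for n in("top","side"):
    d=pickle.load(open(f"pics/{n}0.pkl","rb"));C=rot(s["tcp_rot"]);p=s["ee_pos"]
    print(n,[proj(d,p+C.apply(o)).round(1).tolist() for o in([0,0,-.01],[0,.0425,-.01],[0,-.0425,-.01])])
```

```text
top [[423.5, 180.8], [396.8, 167.9], [450.6, 193.8]]
side [[286.1, 85.3], [273.7, 90.3], [298.0, 80.5]]
```

View pics/s3.png

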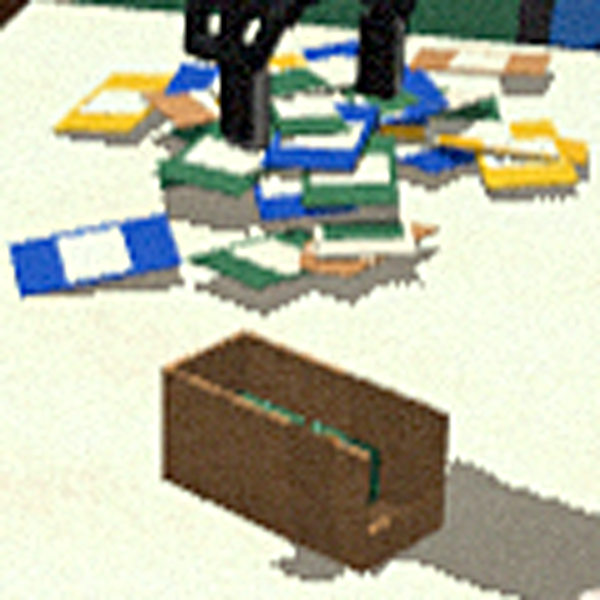

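drive_tool([
  [[-0.002,-0.001,0.01,0,-0.002,0],[-0.002,0,0.02,0,-0.002,0],[0,0,0.025,0,0,0],[0,0,0.025,0,0,0],[0,0,0.025,0,0,0],[0,0,0.02,0,0,0],[0,0,0.02,0,0,0],[0,0,0.014,0,0,0],[0,0,0,0,0,0],[0,0,0,0,0,0]],
])

```text
t: 4.45
ee_pos: [0.5571, -0.2182, 0.0331]
tcp_rot: [0.003, 0.231, 0.973, -0.001]
ft_force: [0.2, -0.3, 0.4]
finger_gap: 0.0852
```

Run:
```python
from h import *
from rig import bot
s=bot.observe();show(s);print(delta(s,[.553,-.218,.028],np.radians(-26.8)))
```

```text
{'t': 4.45, 'ee_pos': [0.5571, -0.2182, 0.0331], 'tcp_rot': [0.0026, 0.2312, 0.9729, -0.0006], 'ft_force': [0.2436, -0.3437, 0.3907], 'wrist_torque': [-0.0179, -0.016, -0.0069], 'finger_gap': 0.0852, 'joint_pos': [-0.3731, 0.5781, -0.0264, 0.9609, -0.0004, 0.0936]}
(array([ 0.0038, -0.0017,  0.0051]), array([0.0001, 0.0054, 0.0011]))
```

drive_tool([
  [[0.003,-0.001,0.004,0,0.005,0.001],[0,0,0,0,0,0]],
])

```text
t: 4.7
ee_pos: [0.5532, -0.2175, 0.0285]
tcp_rot: [-0.001, 0.232, 0.973, 0.0]
ft_force: [0.0, 0.7, 0.2]
finger_gap: 0.0851
```

drive_tool([
  [[0,0,0,0,0,0],[0,0,0,0,0,0],[0,0,0,0,0,0],[0,0,0,0,0,0],[0,0,0,0,0,0],[0,0,0,0,0,0],[0,0,0,0,0,0]],
], claw=0.04, squeeze=60)

```text
t: 5.58
ee_pos: [0.5538, -0.2176, 0.0288]
tcp_rot: [0.0, 0.232, 0.973, 0.0]
ft_force: [0.1, 1.0, 4.9]
finger_gap: 0.061
```

Run:
```python
from h import *
from rig import bot
s=bot.observe();show(s)
```

```text
{'t': 5.575, 'ee_pos': [0.5538, -0.2176, 0.0288], 'tcp_rot': [0.0001, 0.2318, 0.9728, 0.0001], 'ft_force': [0.1483, 1.0485, 4.9396], 'wrist_torque': [0.1528, 0.0395, 0.0001], 'finger_gap': 0.061, 'joint_pos': [-0.3745, 0.5809, -0.0342, 0.9556, 0.0002, 0.0933]}
```

Gripped at 61 mm, which fits a tray 62 mm wide. Next I lift it.

drive_tool([
  [[0,0,-0.005,0,0,0],[0,0,-0.012,0,0,0],[0,0,-0.02,0,0,0],[0,0,-0.025,0,0,0],[0,0,-0.025,0,0,0],[0,0,-0.025,0,0,0],[0,0,-0.025,0,0,0],[0,0,-0.02,0,0,0],[0,0,-0.01,0,0,0],[0,0,-0.005,0,0,0],[0,0,0,0,0,0]],
])

```text
t: 6.95
ee_pos: [0.5533, -0.2175, 0.1999]
tcp_rot: [-0.001, 0.232, 0.973, 0.0]
ft_force: [-1.2, 0.0, -2.3]
finger_gap: 0.0608
```

Run:
```python
from h import *
from rig import bot
s=bot.observe();show(s)
d=bot.snapshot("side");crop(d,215,40,355,170,5,"pics/s5.png",1.6)
```

```text
{'t': 6.95, 'ee_pos': [0.5533, -0.2175, 0.1999], 'tcp_rot': [-0.0008, 0.2318, 0.9728, 0.0002], 'ft_force': [-1.2122, 0.0409, -2.2876], 'wrist_torque': [-0.0287, -0.009, 0.001], 'finger_gap': 0.0608, 'joint_pos': [-0.3747, 0.4448, 0.2154, 1.3432, 0.0001, 0.0932]}
```

View pics/s5.png

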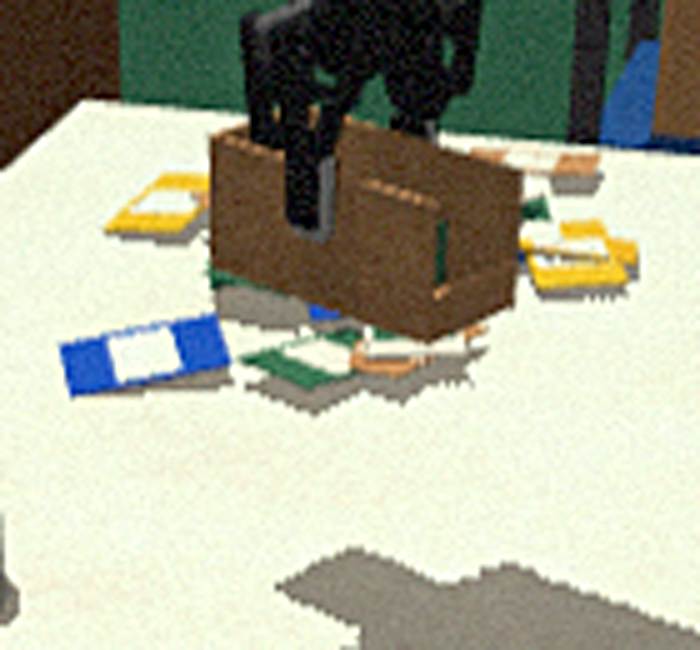

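The tray is lifted and level. Next I tip it 35° about tool -y, lip down, and hold.

drive_tool([
  [[0,0,0,0,-0.04,0],[0,0,0,0,-0.08,0],[0,0,0,0,-0.1,0],[0,0,0,0,-0.1,0],[0,0,0,0,-0.1,0],[0,0,0,0,-0.1,0],[0,0,0,0,-0.09,0],[0,0,0,0,0,0],[0,0,0,0,0,0],[0,0,0,0,0,0],[0,0,0,0,0,0],[0,0,0,0,0,0]],
])

```text
t: 8.5
ee_pos: [0.5539, -0.2177, 0.2004]
tcp_rot: [0.292, 0.221, 0.928, -0.069]
ft_force: [-0.3, 0.5, -3.1]
finger_gap: 0.061
```

Run:
```python
from h import *
from rig import bot
s=bot.observe();show(s)
C=rot(s["tcp_rot"]);print("tip",np.degrees(np.arccos(-C.apply([0,0,1])[2])),C.apply([1,0,0]))
d=bot.snapshot("side");crop(d,215,40,355,170,5,"pics/s6.png",1.6)
d=bot.snapshot("top");crop(d,330,105,480,255,4,"pics/t6.png",2)
```

```text
{'t': 8.5, 'ee_pos': [0.5539, -0.2177, 0.2004], 'tcp_rot': [0.2916, 0.2211, 0.928, -0.0695], 'ft_force': [-0.3436, 0.533, -3.0601], 'wrist_torque': [0.3704, 0.7989, -0.0078], 'finger_gap': 0.061, 'joint_pos': [-0.3363, 0.058, -0.4998, 0.4081, -0.0751, 0.1082]}
tip 34.89209826291533 [-0.7320764   0.36992252 -0.57203276]
```

View pics/s6.png

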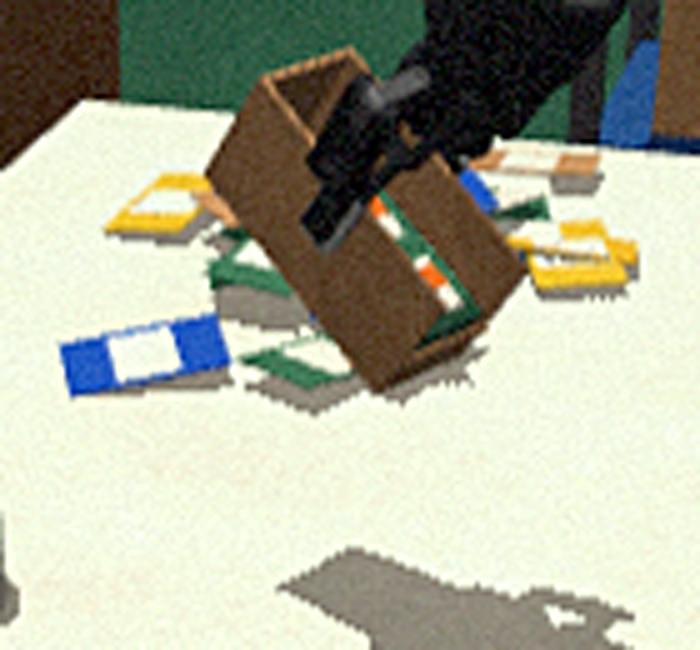

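View pics/t6.png

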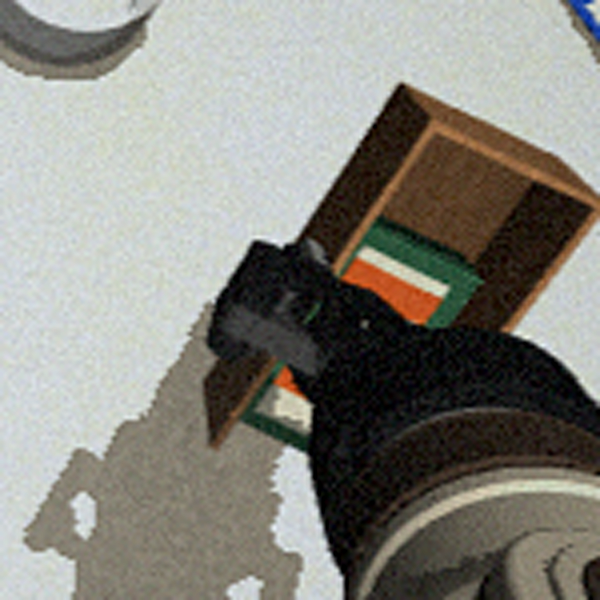

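Run:
```python
from h import *
from rig import bot
s=bot.observe();d=pickle.load(open("pics/side0.pkl","rb"))
C=rot(s["tcp_rot"]);T=C*R.from_matrix(np.diag([-1.,1,-1]))
o=s["ee_pos"]-T.apply([0,0,.0288])
for extra in(0,5,10):
  T2=T*R.from_euler("Y",-extra,degrees=True); o2=s["ee_pos"]-T.apply([0,0,-.019])-T2.apply([0,0,.048])
  print(extra,[((proj(d,o2+T2.apply(q))-[215,40]+.5)*5-.5).round().tolist() for q in([-.068,.031,0],[.068,.031,0],[.068,.031,.065],[.068,-.031,.065])])
```

```text
0 [[372.0, 399.0], [197.0, 178.0], [254.0, 81.0], [346.0, 51.0]]
5 [[361.0, 399.0], [197.0, 163.0], [262.0, 75.0], [354.0, 45.0]]
10 [[349.0, 398.0], [198.0, 148.0], [271.0, 70.0], [363.0, 40.0]]
```

Both packs are against the lip, and the tray hasn't slipped in the grip: its corners match their predicted pixels to about 2 px. Now I level it.

drive_tool([
  [[0,0,0,0,0.05,0],[0,0,0,0,0.09,0],[0,0,0,0,0.1,0],[0,0,0,0,0.1,0],[0,0,0,0,0.1,0],[0,0,0,0,0.09,0],[0,0,0,0,0.05,0],[0,0,0,0,0.029,0],[0,0,0,0,0,0],[0,0,0,0,0,0],[0,0,0,0,0,0]],
])

```text
t: 9.98
ee_pos: [0.5534, -0.2175, 0.2005]
tcp_rot: [0.0, 0.232, 0.973, -0.0]
ft_force: [0.2, 0.1, -2.9]
finger_gap: 0.0612
```

Run:
```python
from h import *
from rig import bot
s=bot.observe();show(s)
d=bot.snapshot("top");crop(d,330,105,480,255,4,"pics/t7.png",2)
y=np.radians(-10.15);J=R.from_euler("z",y)
p=np.array([.3958,.2907,.2])+J.apply([.088,-.055,0]);print(p)
print(delta(s,p,y))
```

```text
{'t': 9.975, 'ee_pos': [0.5534, -0.2175, 0.2005], 'tcp_rot': [0.0003, 0.2317, 0.9728, -0.0001], 'ft_force': [0.1737, 0.1136, -2.9437], 'wrist_torque': [-0.0307, -0.0327, 0.0057], 'finger_gap': 0.0612, 'joint_pos': [-0.3744, 0.4426, 0.2137, 1.3412, -0.0, 0.0933]}
[0.47273036 0.22105289 0.2       ]
(array([0.2697, 0.3551, 0.0004]), array([-1.000e-04,  7.000e-04, -2.906e-01]))
```

View pics/t7.png

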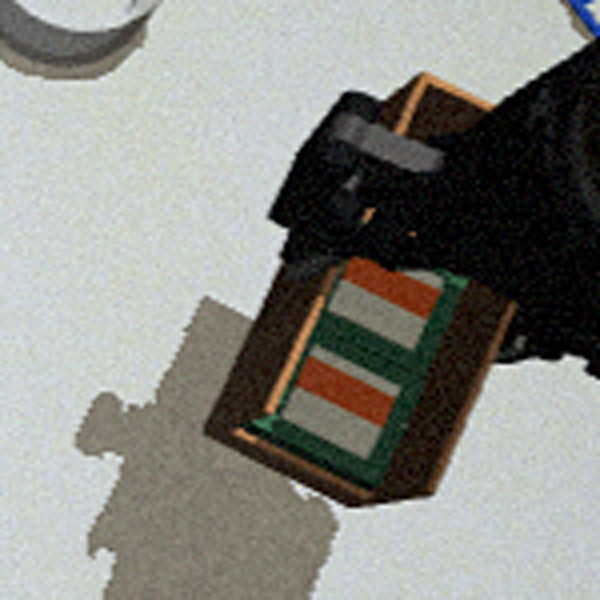

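drive_tool([
  [[0.009,0.012,0,0,0,0],[0.018,0.024,0,0,0,0],[0.026,0.034,0,0,0,0],[0.029,0.038,0,0,0,0],[0.029,0.038,0,0,0,0],[0.029,0.038,0,0,0,0],[0.029,0.038,0,0,0,0],[0.029,0.038,0,0,0,0],[0.029,0.038,0,0,0,0],[0.024,0.032,0,0,0,0],[0.013,0.018,0,0,0,0],[0.006,0.007,0,0,0,0]],
])

```text
t: 11.52
ee_pos: [0.4715, 0.2227, 0.2005]
tcp_rot: [0.0, 0.23, 0.973, 0.0]
ft_force: [0.4, 0.2, -2.8]
finger_gap: 0.0611
```

drive_tool([
  [[0,0,0,0,0,-0.03],[0,0,0.01,0,0,-0.06],[0,0,0.02,0,0,-0.07],[0,0,0.02,0,0,-0.07],[0,0,0.02,0,0,-0.04],[0,0,0.02,0,0,-0.02],[0,0,0.01,0,0,0],[0,0,0,0,0,0],[0,0,0,0,0,0]],
])

```text
t: 12.65
ee_pos: [0.4733, 0.221, 0.1012]
tcp_rot: [0.001, 0.089, 0.996, 0.0]
ft_force: [-0.0, -0.3, -2.2]
finger_gap: 0.0611
```

Run:
```python
from h import *
from rig import bot
s=bot.observe();show(s)
y=np.radians(-10.15);J=R.from_euler("z",y)
p=np.array([.3958,.2907,.04])+J.apply([.088,-.055,0]);print(p)
print(delta(s,p,y))
for n in("top","side"):
  d=bot.snapshot(n);pickle.dump(d,open(f"pics/{n}8.pkl","wb"));cv2.imwrite(f"pics/{n}8.png",np.clip(d["img"][:,:,::-1]*1.6,0,255))
```

```text
{'t': 12.65, 'ee_pos': [0.4733, 0.221, 0.1012], 'tcp_rot': [0.0007, 0.089, 0.996, 0.0004], 'ft_force': [-0.0102, -0.2666, -2.2133], 'wrist_torque': [-0.0392, -0.0729, -0.0486], 'finger_gap': 0.0611, 'joint_pos': [0.4369, 0.3765, -0.1606, 1.0321, -0.0, 0.6152]}
[0.47273036 0.22105289 0.04      ]
(array([ 0.0006, -0.0002,  0.0612]), array([ 0.0009,  0.0013, -0.0011]))[ WARN:0@1.032] global loadsave.cpp:1063 imwrite_ Unsupported depth image for selected encoder is fallbacked to CV_8U.
```

View pics/top8.png

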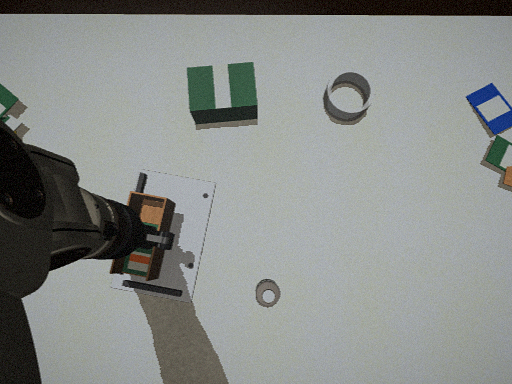

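View pics/side8.png

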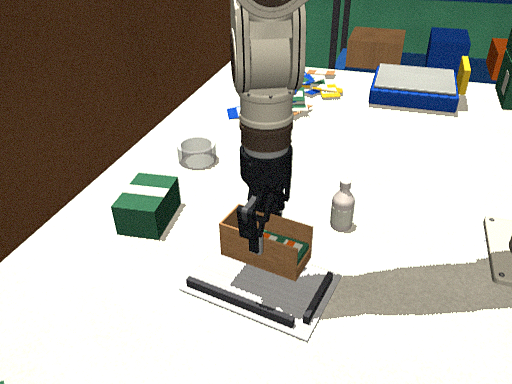

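drive_tool([
  [[0,0,0.01,0,0,0],[0,0,0.015,0,0,0],[0,0,0.015,0,0,0],[0,0,0.01,0,0,0],[0,0,0.008,0,0,0],[0,0,0.004,0,0,0],[0,0,0.002,0,0,0],[0,0,0.001,0,0,0],[0,0,0.001,0,0,0],[0,0,0,0,0,0]],
])

```text
t: 14.0
ee_pos: [0.4727, 0.2211, 0.0345]
tcp_rot: [0.0, 0.089, 0.996, 0.0]
ft_force: [0.1, 0.0, -3.2]
finger_gap: 0.0617
```

Run:
```python
from h import *
from rig import bot
s=bot.observe();show(s)
for n in("side","top"):
  d=bot.snapshot(n);pickle.dump(d,open(f"pics/{n}9.pkl","wb"))
  crop(d,*((180,180,345,330) if n=="side" else (95,160,225,310)),4,f"pics/{n}9.png",1.7)
```

```text
{'t': 14.0, 'ee_pos': [0.4727, 0.2211, 0.0345], 'tcp_rot': [0.0002, 0.0888, 0.9961, 0.0001], 'ft_force': [0.0913, 0.0311, -3.1832], 'wrist_torque': [-0.0022, -0.0506, 0.0299], 'finger_gap': 0.0617, 'joint_pos': [0.4375, 0.4535, -0.2422, 0.8747, -0.0, 0.6153]}
```

View pics/side9.png

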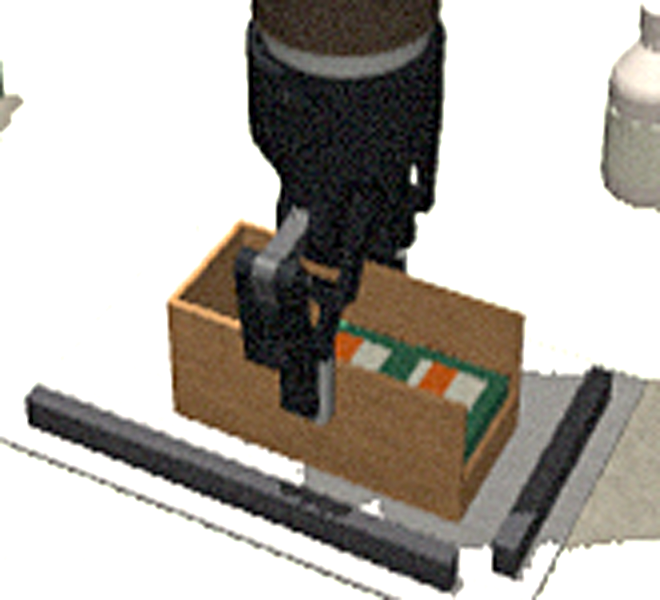

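View pics/top9.png

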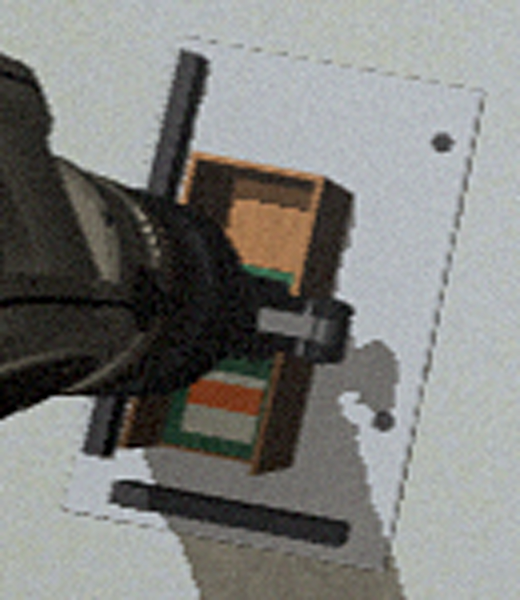

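drive_tool([
  [[0,0,0.001,0,0,0],[0,0,0,0,0,0]],
])

```text
t: 14.35
ee_pos: [0.4728, 0.2211, 0.0338]
tcp_rot: [0.0, 0.089, 0.996, 0.0]
ft_force: [-1.7, -0.4, 2.1]
finger_gap: 0.0613
```

drive_tool([
  [[0,0,0.001,0,0,0],[0,0,0,0,0,0]],
])

```text
t: 14.6
ee_pos: [0.4728, 0.2211, 0.0338]
tcp_rot: [0.001, 0.089, 0.996, 0.0]
ft_force: [-3.8, -2.0, 9.5]
finger_gap: 0.0611
```

drive_tool([
  [[0,0,-0.001,0,0,0],[0.002,0.003,0,0,0,0],[0.003,0.004,0,0,0,0],[0.004,0.005,0,0,0,0],[0.004,0.005,0,0,0,0],[0.002,0.002,0,0,0,0],[0,0,0,0,0,0]],
])

```text
t: 15.48
ee_pos: [0.4616, 0.2434, 0.0338]
tcp_rot: [0.001, 0.088, 0.996, 0.001]
ft_force: [0.2, -1.1, 5.5]
finger_gap: 0.061
```

```bash
cat > st.py <<'E'
from h import *
from rig import bot
s=bot.observe();show(s)
y=np.radians(-10.15);J=R.from_euler("z",y).inv()
print("tcp in corner",J.apply(s["ee_pos"]-np.array([.3958,.2907,.005])).round(4),"force jig axes",J.apply(s["ft_force"]).round(2),"rot err",delta(s,s["ee_pos"],y)[1])
E
python3 st.py
```

```text
{'t': 15.475, 'ee_pos': [0.4616, 0.2434, 0.0338], 'tcp_rot': [0.0007, 0.0884, 0.9961, 0.0005], 'ft_force': [0.1741, -1.1202, 5.509], 'wrist_torque': [-0.3783, -0.0619, -0.005], 'finger_gap': 0.061, 'joint_pos': [0.4852, 0.4535, -0.2444, 0.8712, 0.0001, 0.6622]}
tcp in corner [ 0.0731 -0.035   0.0288] force jig axes [ 0.37 -1.07  5.51] rot err [0.0011 0.0012 0.0001]
```

drive_tool([
  [[0,0.001,-0.0003,0,0,0],[0,0.001,0,0,0,0],[0,0.001,0,0,0,0],[0,0,0,0,0,0]],
])

```text
t: 15.98
ee_pos: [0.4614, 0.245, 0.0338]
tcp_rot: [-0.0, 0.089, 0.996, -0.001]
ft_force: [-0.2, -3.7, 6.5]
finger_gap: 0.0612
```

```bash
python3 st.py
```

```text
{'t': 15.975, 'ee_pos': [0.4614, 0.245, 0.0338], 'tcp_rot': [-0.0001, 0.0889, 0.996, -0.0005], 'ft_force': [-0.1562, -3.6835, 6.5298], 'wrist_torque': [-0.7406, 0.051, -0.06], 'finger_gap': 0.0612, 'joint_pos': [0.4885, 0.4561, -0.24, 0.8754, -0.0008, 0.6666]}
tcp in corner [ 0.0727 -0.0334  0.0288] force jig axes [ 0.5  -3.65  6.53] rot err [-0.0011 -0.0001 -0.0009]
```

drive_tool([
  [[0.001,0,0,0,0,0],[0.001,0,0,0,0,0],[0.001,0,0,0,0,0],[0.001,0,0,0,0,0],[0,0,0,0,0,0]],
])

```text
t: 16.6
ee_pos: [0.4581, 0.2467, 0.0338]
tcp_rot: [0.0, 0.089, 0.996, 0.001]
ft_force: [2.7, 0.6, 4.4]
finger_gap: 0.0614
```

```bash
python3 st.py
```

```text
{'t': 16.6, 'ee_pos': [0.4581, 0.2467, 0.0338], 'tcp_rot': [0.0003, 0.0886, 0.9961, 0.0006], 'ft_force': [2.7438, 0.5976, 4.4062], 'wrist_torque': [0.0142, -0.4789, 0.0474], 'finger_gap': 0.0614, 'joint_pos': [0.4936, 0.4514, -0.2481, 0.8701, 0.0006, 0.6711]}
tcp in corner [ 0.0691 -0.0323  0.0288] force jig axes [2.6  1.07 4.41] rot err [ 0.0012  0.0006 -0.0003]
```

drive_tool([
  [[0,0.001,0,0,0,0],[0,0.001,0,0,0,0],[0,0,0,0,0,0]],
])

```text
t: 16.98
ee_pos: [0.458, 0.2469, 0.0339]
tcp_rot: [0.0, 0.089, 0.996, -0.001]
ft_force: [2.0, -3.9, 6.8]
finger_gap: 0.0607
```

```bash
python3 st.py
```

```text
{'t': 16.975, 'ee_pos': [0.458, 0.2469, 0.0339], 'tcp_rot': [0.0001, 0.0891, 0.996, -0.0011], 'ft_force': [1.9585, -3.8822, 6.8162], 'wrist_torque': [-0.6463, -0.3853, 0.0317], 'finger_gap': 0.0607, 'joint_pos': [0.4956, 0.4529, -0.2455, 0.8735, -0.0018, 0.674]}
tcp in corner [ 0.0689 -0.0321  0.0289] force jig axes [ 2.61 -3.48  6.82] rot err [-0.0021  0.0003 -0.0013]
```

drive_tool([
  [[0.001,0,0,0,0,0],[0.001,0,0,0,0,0],[0,0,0,0,0,0]],
])

```text
t: 17.35
ee_pos: [0.4569, 0.2479, 0.0338]
tcp_rot: [0.001, 0.089, 0.996, -0.0]
ft_force: [5.3, -3.2, 5.0]
finger_gap: 0.0614
```

```bash
python3 st.py
```

```text
{'t': 17.35, 'ee_pos': [0.4569, 0.2479, 0.0338], 'tcp_rot': [0.0008, 0.0891, 0.996, -0.0004], 'ft_force': [5.3063, -3.1503, 4.9795], 'wrist_torque': [-0.4398, -0.7067, 0.081], 'finger_gap': 0.0614, 'joint_pos': [0.498, 0.4508, -0.2491, 0.87, -0.0015, 0.6763]}
tcp in corner [ 0.0677 -0.0314  0.0288] force jig axes [ 5.78 -2.17  4.98] rot err [-0.0006  0.0016 -0.0012]
```

drive_tool([
  [[0,0.001,0,0,0,0],[0.001,0.001,0,0,0,0],[0,0,0,0,0,0]],
])

```text
t: 17.73
ee_pos: [0.4569, 0.2485, 0.034]
tcp_rot: [0.002, 0.089, 0.996, -0.002]
ft_force: [6.2, -7.5, 5.8]
finger_gap: 0.0612
```

```bash
python3 st.py
```

```text
{'t': 17.725, 'ee_pos': [0.4569, 0.2485, 0.034], 'tcp_rot': [0.0017, 0.089, 0.996, -0.0021], 'ft_force': [6.2066, -7.5282, 5.7823], 'wrist_torque': [-1.4323, -0.8905, 0.5682], 'finger_gap': 0.0612, 'joint_pos': [0.5012, 0.4512, -0.2477, 0.8713, -0.0054, 0.6794]}
tcp in corner [ 0.0676 -0.0308  0.029 ] force jig axes [ 7.44 -6.32  5.78] rot err [-0.0038  0.0038 -0.001 ]
```

drive_tool([
  [[0.001,0,0,0,0,0],[0,0.001,0,0,0,0],[0,0,0,0,0,0]],
])

```text
t: 18.1
ee_pos: [0.4568, 0.2486, 0.0341]
tcp_rot: [0.003, 0.089, 0.996, -0.003]
ft_force: [8.0, -10.9, 7.5]
finger_gap: 0.0613
```

```bash
python3 st.py
```

```text
{'t': 18.1, 'ee_pos': [0.4568, 0.2486, 0.0341], 'tcp_rot': [0.0026, 0.0891, 0.996, -0.0031], 'ft_force': [8.0107, -10.944, 7.4733], 'wrist_torque': [-2.0753, -1.2668, 0.7204], 'finger_gap': 0.0613, 'joint_pos': [0.5031, 0.4509, -0.2479, 0.8712, -0.0079, 0.6814]}
tcp in corner [ 0.0675 -0.0306  0.0291] force jig axes [ 9.81 -9.36  7.47] rot err [-0.0056  0.0057 -0.0012]
```

drive_tool([
  [[0.001,0.0005,0,0,0,0],[0,0.0005,0,0,0,0],[0,0,0,0,0,0],[0,0,0,0,0,0],[0,0,0,0,0,0],[0,0,0,0,0,0]],
])

```text
t: 18.85
ee_pos: [0.4568, 0.2487, 0.0343]
tcp_rot: [0.003, 0.089, 0.996, -0.004]
ft_force: [10.0, -13.7, 8.0]
finger_gap: 0.0609
```

```bash
python3 st.py
python3 - <<'E'
from h import *
from rig import bot
for n in("side","top"):
  d=bot.snapshot(n);pickle.dump(d,open(f"pics/{n}10.pkl","wb"))
  crop(d,*((180,180,345,330) if n=="side" else (95,160,225,310)),4,f"pics/{n}10.png",1.7)
cv2.imwrite("pics/top10f.png",d["img"][:,:,::-1])
E
```

```text
{'t': 18.85, 'ee_pos': [0.4568, 0.2487, 0.0343], 'tcp_rot': [0.0035, 0.0892, 0.996, -0.004], 'ft_force': [10.0225, -13.6895, 8.001], 'wrist_torque': [-2.6213, -1.6608, 0.9918], 'finger_gap': 0.0609, 'joint_pos': [0.5048, 0.4504, -0.2481, 0.871, -0.0106, 0.6835]}
tcp in corner [ 0.0674 -0.0305  0.0293] force jig axes [ 12.28 -11.71   8.  ] rot err [-0.0074  0.0076 -0.0016]
```

View pics/side10.png

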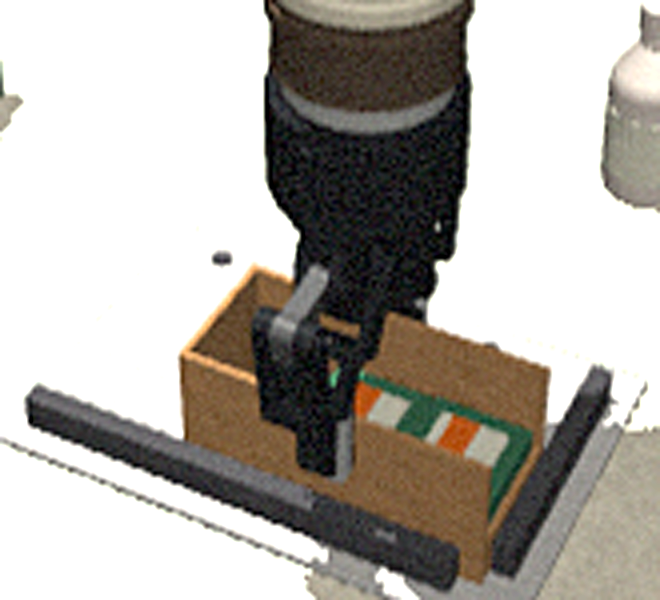

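View pics/top10.png

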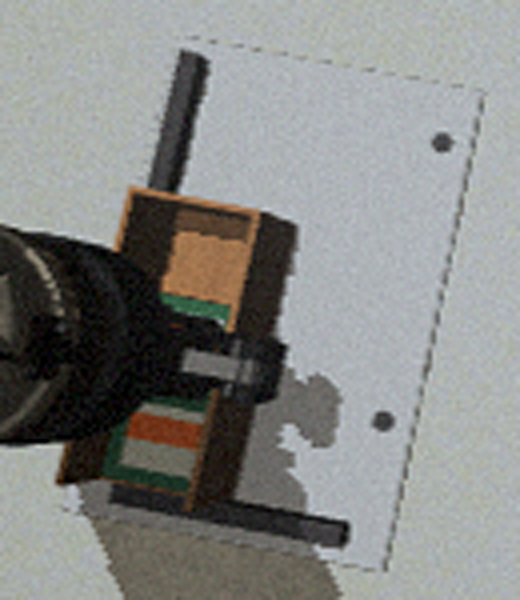

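Run:
```python
from h import *
d=pickle.load(open("pics/side10.pkl","rb"));t=pickle.load(open("pics/top10.pkl","rb"))
J=R.from_euler("z",-10.15,degrees=True).inv()
for D,c,x0,y0 in((d,[(183,353),(256,266),(549,370),(490,465)],180,180),(t,[(130,187),(264,211),(190,510)],95,160)):
  for a,b in c: print(J.apply(onz(D,x0+(a+.5)/4-.5,y0+(b+.5)/4-.5,.07)-[.3958,.2907,.005]).round(4))
  print()
# bystanders moved?
for n in("top","side"):
  a=pickle.load(open(f"pics/{n}0.pkl","rb"))["img"].astype(int);b=pickle.load(open(f"pics/{n}10.pkl","rb"))["img"].astype(int)
  B={"top":[(180,55,265,130),(315,65,380,130),(250,275,285,312)],"side":[(110,170,182,240),(175,135,220,170),(325,175,360,235)]}[n]
  print(n,[abs(a-b)[y0:y1,x0:x1].mean().round(2) for x0,y0,x1,y1 in B])
```

```text
[ 0.134  -0.0038  0.065 ]
[ 0.1338 -0.0642  0.065 ]
[-0.0013 -0.0616  0.065 ]
[-0.0002 -0.004   0.065 ]

[ 0.1359 -0.0005  0.065 ]
[ 0.1364 -0.0631  0.065 ]
[ 0.0013 -0.061   0.065 ]

top [np.float64(4.56), np.float64(5.01), np.float64(5.07)]
side [np.float64(16.6), np.float64(21.51), np.float64(22.96)]
```

```bash
python3 st.py; python3 -c "
from rig import bot
bot.job_done()"
```

```text
{'t': 18.95, 'ee_pos': [0.4568, 0.2488, 0.0343], 'tcp_rot': [0.0035, 0.0892, 0.996, -0.004], 'ft_force': [9.317, -12.7518, 8.0787], 'wrist_torque': [-2.6178, -1.6485, 1.0132], 'finger_gap': 0.061, 'joint_pos': [0.5048, 0.4504, -0.2481, 0.871, -0.0105, 0.6835]}
tcp in corner [ 0.0674 -0.0305  0.0293] force jig axes [ 11.42 -10.91   8.08] rot err [-0.0074  0.0076 -0.0016]
the job is handed in; nothing more can be done
```

I gripped the tray at mid-length, lifted it, and tipped it 34.9° lip down, which slid both packs against the lip. I then levelled it in the air, set it on the plate, pressed it into the corner and handed the job in at about 19 s, still gripping and pressing. The hand-in reports no verdict.

Last checks:
- **Position:** the gripper sits at (67.4, −30.5) mm in the corner frame, against a seated tray at (68, −31), and it stopped advancing on both axes as I pushed further. Measured gripper yaw differs from the fences by about 0.002 rad. It leans about 0.01 rad, and I did not measure the tray's own tilt.
- **Push:** the wrist reads about 11 N towards each fence, with roughly 11 N downwards. The fence forces themselves can't be read directly. Even with the worst-case friction I assumed, each should stay above 1.5 N.
- **Grip and packs:** the fingers hold at 61 mm with the squeeze set to 60 N. The pictures show both packs against the lip.

Two readings disagreed slightly:
- **Tray side:** the side camera put the tray's long side about 4 mm from the long fence, while the top camera put it at 0.5 mm. I trusted the top view, together with the force and the stall.
- **Bystanders:** the top view shows no change around the tape roll, glue bottle and carton. The side pictures differed more from the start (16–23 grey levels against about 5). I put that down to exposure but did not check it.

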